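# Clip a snap hook to the bench staple

### The job

Slide the big sprung snap hook a couple of centimetres clear of the three round parts that its tail is touching without shifting those parts, then press its gate against a leg of the steel staple in the bench until the gate gives way, lets the leg into the hook and springs shut behind it. Keep the hook flat on the bench all the while, press gently rather than ramming the staple, and leave everything else where it lies.

Things in the scene. Friction and masses are not known exactly. Their poses are not given: they have to be found in the camera images.
- hook: Snap hook, steel, 0.5 to 0.75 kg, of 12 mm round bar, loose, flat on the bench. 182 mm long, 85 mm wide. Origin on the bench under hook_mid; x points along it to the nose, y to the spine, z up. Centre lines in mm: straight spine at y = 36, an upright flat 14 mm thick and 20 mm high from x = -44 to 44; rounded nose at x = 70, turning in to its tip at x = 52, y = -36; back bar at x = -62; tail ring beyond it; gate on the -y side.
- hook_mid (a point): The middle of the snap hook, 6 mm up (its bar reaches from the bench to 12 mm, its spine to 20 mm), axes as the hook's. The open inside of the hook is 60 mm wide (y = -31 to +29 mm) and reaches from x = -56 to +64 mm near y = 0, room for shut fingers. Its neighbours all lie beyond its tail, so its own +x is the free way out.
- hook_tail (a point): Centre of the round ring (43 mm outside) at the tail of the snap hook, 84 mm behind hook_mid (x = -84, y = 0 mm in the hook's axes), 6 mm above the bench.
- hook_mouth (a point): Middle of the hook's way in, on the gate's centre line (x = 31, y = -36 mm in the hook's axes), 6 mm up. A staple leg pressed straight in along the hook's +y within about 8 mm of this line gets past the gate's free end after going about 50 mm in from first touch, and the gate snaps shut; nearer the nose it strikes the nose's tip, nearer the hinge it meets the spine with the gate still open.
- hook_gate (a joint): Angle of the hook's sprung gate, rad: 0 shut, growing as it swings inwards (to +y), up to 1.15. A straight 10 mm bar hinged about the vertical at x = -24, y = -36 mm in the hook's axes, its free end beside the nose's tip at x = 43. The spring takes 0.2 N m to start and 0.6 N m at 1 rad: some 4 to 12 N near the free end.
- staple: Anchor staple fixed in the bench: a low upright U of 14 mm round dark steel bar. Legs vertical, axes 90 mm apart; top bar 38 to 52 mm above the bench. Origin on the bench midway between the legs; x points from leg_left to leg_right.
- leg_left (a point): The staple's leg on the robot's left (+y): point on its axis 6 mm above the bench.
- leg_right (a point): The staple's leg on the robot's right (-y): point on its axis 6 mm above the bench.
- bearing: Loose steel ball bearing, 52 mm outside, 15 mm high, touching the hook's tail ring at the start; origin under its centre. Must not be shifted.
- pulley: Loose aluminium pulley, 52 mm across, 30 mm high, touching the hook's tail ring; origin under its centre. Must not be shifted.
- cap: Loose dark steel stepped cap, 52 mm across, 22 mm high, touching the hook's tail ring; origin under its centre. Must not be shifted.
- spray: Bystander: spray can 54 mm across, 190 mm high, origin under its centre.
- jar: Bystander: glass jar 72 mm across, 85 mm high, origin under its centre.
- spanner: Bystander: spanner 190 mm long, lying flat.
- driver: Bystander: screwdriver 200 mm long, lying.
- mug: Bystander: white mug 80 mm across, 90 mm high, origin under its centre.
There are look-alikes about, which are no part of the job. What is shaped like the cap but brown or pink is not meant.

How it is judged:
On the way, in this order (a step that is already met when the one before it is completed fails the run):
1. the hook's tail is at least 20 mm clear of the three round parts (horizontal distance between hook_tail and bearing above 0.068 m and horizontal distance between hook_tail and pulley above 0.068 m and horizontal distance between hook_tail and cap above 0.068 m), for 0.1 s.
2. a leg of the staple presses the gate open (value of joint hook_gate above 0.3 rad and contact force between hook and staple above 0.5 N).
At the end, for the whole second after the job is handed in: One leg of the staple stands inside the closed loop of the snap hook, the gate is shut behind it (under 0.1 rad), the hook lies flat and still on the bench, its tail at least 20 mm from each of the three round parts (all of step 1 and ((x of leg_left in the frame of hook_mid between -0.045 and 0.066 m and y of leg_left in the frame of hook_mid between -0.027 and 0.03 m) or (x of leg_right in the frame of hook_mid between -0.045 and 0.066 m and y of leg_right in the frame of hook_mid between -0.027 and 0.03 m)) and value of joint hook_gate below 0.1 rad and angle between hook_mid's own z axis and vertical below 0.15 rad and height (world z) of hook_mid below 0.012 m and linear speed of hook below 0.01 m/s); the robot touches nothing.
It fails at once if one of the three round parts is shifted by more than 10 mm (distance of any of bearing, pulley, cap from where it was at the start of the episode above 0.01 m).
It fails at once if another thing on the bench is moved by more than 15 mm (distance of any of spray, jar, spanner, driver, mug from where it was at the start of the episode above 0.015 m).
It fails at once if the hook is lifted more than 20 mm off the bench or tipped by more than 0.5 rad (height (world z) of hook_mid above 0.026 m or angle between hook_mid's own z axis and vertical above 0.5 rad).
It fails at once if the hook or its gate is rammed against the staple with more than 50 N (contact force between hook and staple above 50 N).
It also fails if it takes over 58 s, if anything falls off the work surface, if the arm or the gripper's body presses on something with over 40 N, if the wrist force passes 120 N, or if a joint passes its speed limit or range.

### The arm

A 7-joint arm with a two-finger parallel gripper is mounted at the origin on the work surface. World frame = base frame: x ahead of the robot, y to its left, z up, the work surface at z = 0. Lengths are in m, angles in rad, forces in N, time in s.
With the tool pointing down it reaches from about 0.425 to 0.975 m from the base axis. Payload 16.7 kg.
Tool frame: the origin (TCP) lies midway between the tips of the shut fingers; the grasp point (between the pads) lies 19 mm behind it (bot.pinch_z is the distance from the TCP to the grasp point, in m); x points along the fingers, y is the direction in which the jaws open and shut, and the axes are right-handed (so a half turn about x gives the same grasp; the last joint's range is limited). The gripper opens to 85 mm and grips with 20 to 120 N. Pads are 22 mm wide; open, the fingers measure 114 mm over their backs; the gripper's body (76 mm by 85 mm) begins 54 mm behind the grasp point. The pads swing forward as they close: fully open they stand 13 mm farther back than shut.
Start: joints at [1.147, 0.426, 0.074, 1.606, -0.034, 1.111, -0.067], TCP at [0.182, -0.65, 0.209] pointing down, gripper open.
Joint ranges: [-2.85, 2.85], [-0.5, 2.14], [-1.23, 1.37], [0.21, 2.46], [-1.02, 4.16], [0.16, 2.05], [-2.73, 2.73]. Speed limits (rad/s): [1.89, 1.89, 2.39, 2.39, 3.01, 3.01, 3.01].

### API

Orientations are given as [roll, pitch, yaw] about the fixed x, y, z axes, in that order (R = Rz(yaw) Ry(pitch) Rx(roll)).
In Python, from cell import bot, eyes gives the robot as it stands.
- The arm moves only by the tool step_arm, never from a script. Its argument "targets" is a list of rows, each a list of 3 entries, a list of its own where there are three numbers: the closure, from 0 (fully open) to 1 (shut), then the shift along the tool's x, y, z in mm, then the turn about the tool's x in rad. In form: [[jaw, [tx, ty, tz], turn], ...]. A call has 1 to 20 rows; each row is the pose to reach, as a shift and turn from the pose commanded when the call began, along the tool's axes at that moment; what a row does not reach only later rows make up. A row lasts 1/8 s, in which the tool goes at most 62.5 mm and 10.7 degrees, less where a joint would pass 70% of its speed; a pose out of reach is approached as far as the arm can. A call with a gripper value outside its range is refused whole. The fingers move at their own pace and stop on an object; the grip force is fixed at half the most. Time passes only in rows, so rows that repeat a pose let the fingers close. It gives the time, the measured TCP pose, the force and the opening at its end, in the units of the state.
- bot.observe(): the state, without advancing time (a new reading comes with each control period).
- eyes.capture(name): name is "side" or "top" or "wrist"; returns a dict with "image" (480x640x3 uint8, red, green, blue), "depth" (480x640 float32, m along the optical axis (not along the pixel's ray), 0 where there is no reading), "fx", "fy", "cx", "cy" (pixels), "R" (3x3) and "t" (3): a world point X has camera coordinates R X + t; the wrist camera has in their place "T_tool_cam" (4x4, takes a point from camera to tool coordinates, whose origin is the TCP and whose axes are the tool frame's). Camera axes: x right, y down, z forward; pixel columns grow to the right and rows downward; lengths in m; the calibration is good to about 2 mm. A picture is of the moment at which its call begins: read the wrist's pose just before it.
- bot.hand_in(): hands the job in, once; it reports no verdict.
Trained networks look in a picture, given as the dict that the camera call returned (one of the last four; its "shot" number tells which), for a name from the list of things; names that differ only in an ending like _2 or _b are one class to them, and where a whole thing is asked for, a point or a joint stands for the part that bears it (a point fixed in the world has none). Each returns a list of dicts, best first, with "p" (0 to 1); they miss things now and then, are a little off and sometimes report something else, mostly with a low value. They report only what shows in the picture. A call takes as long as a camera call. They do not tell look-alikes from the thing itself.
- eyes.outline_of(picture, name): "mask" (480x640 bool, what is visible of it) and "box" ([centre column, centre row, width, height] in pixels, round what is visible of it).
- eyes.landmark_of(picture, name): "at" ([column, row] in pixels: a listed point, or the origin of a listed thing).
The state is a dict: "t": time; "q": joint angles; "dq": joint speeds; "effort": joint torques, N m; "tcp_pos": TCP position; "tool_rot": TCP orientation; "contact_force": force on the tool from outside, world axes, zero at the start; "wrist_torque": the same for the moment, N m; "finger_gap": opening from 0.0 (shut) to 1.0 (fully open).
Only numpy, scipy, OpenCV 4.12 (cv2) and the standard library are available. Lean on these libraries where they do the work, as an engineer would, in place of code of your own. Each camera call takes 0.05 s, during which the arm holds its last target. There are 200 camera calls.

## Working session

There is one attempt and no reset: what is moved stays moved. The work goes in short steps, Python scripts to look and compute and a tool call to move; the robot and the scene stay as the last step left them, time stands still between calls to the robot, and variables do not carry over. Pictures are saved under pics/ and viewed, about 8 in all and at most 12, crops included, and the job is handed in when it is done.

Besides the shell and the picture viewer there is one more tool, called after "Emit:" as name(argument=value, ...), one argument or row to a line, values as JSON. step_arm: Moves the arm, as the interface text tells. Its arguments: {"type":"object","properties":{"targets":{"type":"array"}},"required":["targets"]}

```bash
ls; mkdir -p pics; cat > h.py <<'E'
import numpy as np, cv2
from scipy.spatial.transform import Rotation as Ro
from cell import bot, eyes
def save(p,n): cv2.imwrite('pics/'+n+'.png', cv2.cvtColor(p['image'],cv2.COLOR_RGB2BGR))
def cam(name):
    s=bot.observe(); p=eyes.capture(name)
    if 'T_tool_cam' in p:
        T=np.eye(4); T[:3,:3]=Ro.from_euler('xyz',s['tool_rot']).as_matrix(); T[:3,3]=s['tcp_pos']
        C=T@p['T_tool_cam']
    else:
        C=np.eye(4); C[:3,:3]=p['R'].T; C[:3,3]=-p['R'].T@p['t']
    p['C']=C; return p
def onz(p,uv,z):
    d=p['C'][:3,:3]@np.array([(uv[0]-p['cx'])/p['fx'],(uv[1]-p['cy'])/p['fy'],1]); o=p['C'][:3,3]
    return o+d*(z-o[2])/d[2]
def proj(p,X):
    c=p['C'][:3,:3].T@(np.array(X)-p['C'][:3,3]); return p['fx']*c[0]/c[2]+p['cx'],p['fy']*c[1]/c[2]+p['cy']
Z=dict(hook_mid=.006,hook_tail=.006,hook_mouth=.006,leg_left=.006,leg_right=.006)
def marks(p,names):
    for n in names:
        for r in eyes.landmark_of(p,n)[:2]:
            print(n,round(r['p'],2),np.round(r['at']),np.round(onz(p,r['at'],Z.get(n,0)),4))
E
python3 - <<'E'
from h import *
print(bot.observe())
for c in ['top','side']:
    p=cam(c); save(p,c+'0'); print(c,np.round(p['C'],3),p['fx'])
    marks(p,['hook_mid','hook_tail','hook_mouth','leg_left','leg_right','staple','bearing','pulley','cap','spray','jar','spanner','driver','mug'])
E
```

```text
pics
{'t': 0.0, 'q': array([ 1.14751289,  0.42673274,  0.07388035,  1.60661586, -0.03410781,
        1.11081753, -0.06706771]), 'dq': array([ 0.00097895,  0.00025937,  0.00165303,  0.00036722, -0.0001212 ,
       -0.00016519,  0.00084661]), 'effort': array([ 1.21097961e-03, -9.49819636e+01,  3.76189068e+00, -4.63515222e+01,
        1.92290917e-02,  9.96834686e-03, -1.29629434e-04]), 'tcp_pos': array([ 0.18233609, -0.64944212,  0.20840711]), 'tool_rot': array([-1.49283654,  1.56948323,  1.92250962]), 'contact_force': array([-0.93765286, -0.25969917, -0.75829373]), 'wrist_torque': array([0.00810137, 0.01260859, 0.01899893]), 'finger_gap': 1.0029023929180023}
top [[-0.139 -0.968  0.208  0.271]
 [-0.99   0.137 -0.022  0.018]
 [-0.007 -0.209 -0.978  1.273]
 [ 0.     0.     0.     1.   ]] 557.1328289301654
hook_mid 0.59 [255. 207.] [0.6278 0.1182 0.006 ]
hook_tail 0.81 [217. 206.] [0.6434 0.2073 0.006 ]
hook_mouth 0.64 [267. 220.] [0.591  0.0945 0.006 ]
hook_mouth 0.45 [243. 297.] [0.4211 0.1707 0.006 ]
leg_left 0.57 [381. 243.] [ 0.5014 -0.1604  0.006 ]
leg_right 0.7 [419. 246.] [ 0.4806 
[... 751 characters left out ...]
 323.] [0.6395 0.2024 0.006 ]
hook_mouth 0.97 [276. 288.] [0.5906 0.0961 0.006 ]
leg_left 0.95 [369. 209.] [ 0.4989 -0.1639  0.006 ]
leg_right 0.85 [393. 186.] [ 0.4745 -0.2484  0.006 ]
staple 0.61 [381. 203.] [ 0.4833 -0.195   0.    ]
bearing 0.81 [201. 325.] [0.6803 0.2215 0.    ]
pulley 0.92 [215. 344.] [0.638  0.2456 0.    ]
pulley 0.23 [245. 287.] [0.6467 0.1155 0.    ]
cap 0.89 [407. 386.] [0.2994 0.1835 0.    ]
cap 0.84 [240. 340.] [0.601  0.2189 0.    ]
spray 0.93 [359. 149.] [ 0.5885 -0.3357  0.    ]
jar 0.83 [422. 163.] [ 0.4384 -0.3493  0.    ]
spanner 0.93 [208. 419.] [0.5784 0.3689 0.    ]
driver 0.77 [342. 356.] [0.4216 0.1749 0.    ]
mug 0.75 [288. 445.] [0.44   0.3546 0.    ]
```

View pics/top0.png

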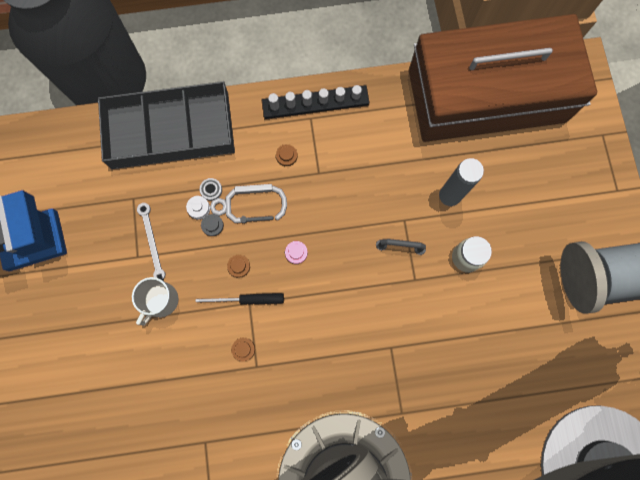

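View pics/side0.png

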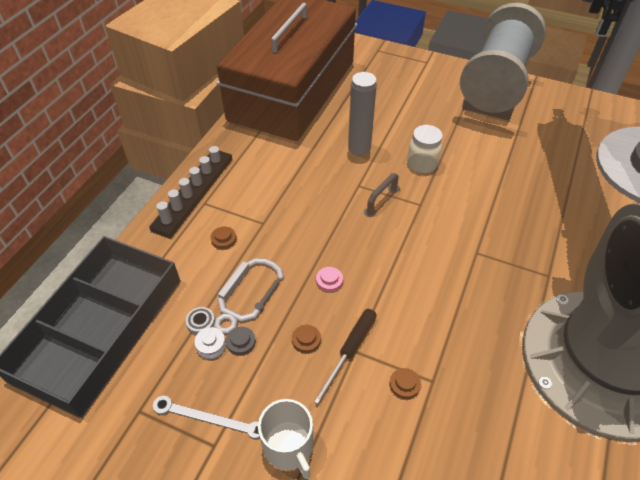

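```bash
cat >> h.py <<'E'
def plan(pos,yaw=None):
    """world TCP target, jaw-axis world yaw (mod pi) -> shift mm in tool axes, turn"""
    s=bot.observe(); R=Ro.from_euler('xyz',s['tool_rot']).as_matrix()
    sh=1000*R.T@(np.array(pos)-s['tcp_pos']); j=np.arctan2(R[1,1],R[0,1]); t=None
    if yaw is not None: t=-((yaw-j+np.pi/2)%np.pi-np.pi/2)
    print('t',round(s['t'],2),'tcp',np.round(s['tcp_pos'],4),'jaw yaw',round(j,3),'toolx',np.round(R[:,0],3),'-> shift',np.round(sh,1),'turn',t and round(t,3)); return sh,t
E
python3 - <<'E'
from h import *
s=bot.observe(); print(np.round(Ro.from_euler('xyz',s['tool_rot']).as_matrix(),3))
plan([.58,.11,.30],0.)
p=cam('wrist'); print(np.round(p['T_tool_cam'],3),p['fx'])
E
```

```text
[[ 0.     0.27  -0.963]
 [ 0.    -0.963 -0.27 ]
 [-1.    -0.    -0.   ]]
t 1.5 tcp [ 0.1825 -0.6498  0.2091] jaw yaw -1.297 toolx [ 0.  0. -1.] -> shift [ -90.9 -624.1 -588.1] turn -1.297
[[-0.001 -0.283  0.959 -0.164]
 [ 1.    -0.001  0.    -0.001]
 [ 0.001  0.959  0.283 -0.072]
 [ 0.     0.     0.     1.   ]] 398.77154599867015
```

Emit:
step_arm(
  targets=[
    [0.3, [-41, -655, -628], -1.3],
    [0.3, [-41, -655, -628], -1.3],
    [0.3, [-41, -655, -628], -1.3],
    [0.3, [-41, -655, -628], -1.3],
    [0.3, [-41, -655, -628], -1.3],
    [0.3, [-41, -655, -628], -1.3],
    [0.3, [-41, -655, -628], -1.3],
    [0.3, [-41, -655, -628], -1.3],
    [0.3, [-41, -655, -628], -1.3],
    [0.3, [-41, -655, -628], -1.3],
    [0.3, [-41, -655, -628], -1.3],
    [0.3, [-41, -655, -628], -1.3],
    [0.3, [-41, -655, -628], -1.3],
    [0.3, [-41, -655, -628], -1.3],
    [0.3, [-41, -655, -628], -1.3],
    [0.3, [-41, -655, -628], -1.3],
    [0.3, [-41, -655, -628], -1.3],
    [0.3, [-41, -655, -628], -1.3],
    [0.3, [-41, -655, -628], -1.3],
  ],
)

```text
t: 3.92
tcp_pos: [0.61, 0.1496, 0.2504]
tool_rot: [0.847, 1.57, -0.722]
contact_force: [-0.1, 0.8, -0.2]
finger_gap: 0.701
```

```bash
python3 - <<'E'
from h import *
p=cam('wrist'); save(p,'w1')
plan([.61,.15,.25],0.)
marks(p,['hook_mid','hook_tail','hook_mouth','bearing','pulley','cap'])
m=eyes.outline_of(p,'hook')
for r in m[:2]: print(r['p'],r['box'],r['mask'].sum())
np.save('m1.npy',m[0]['mask'])
# points by depth: spine top (14..24 mm) within mask
d=p['depth']; v,u=np.nonzero(d>0); 
X=np.c_[(u-p['cx'])/p['fx'],(v-p['cy'])/p['fy'],np.ones(len(u))]*d[v,u][:,None]
W=X@p['C'][:3,:3].T+p['C'][:3,3]
mm=m[0]['mask'][v,u]; H=W[mm]; print('z pct',np.percentile(H[:,2],[5,50,95]))
S=H[(H[:,2]>.016)&(H[:,2]<.026)]; c=S[:,:2].mean(0); w,V=np.linalg.eigh(np.cov((S[:,:2]-c).T)); 
a=(S[:,:2]-c)@V[:,1]; b=(S[:,:2]-c)@V[:,0]
print('spine',len(S),c,'dir',V[:,1],'len',np.percentile(a,[1,99]),np.percentile(b,[2,98]))
E
```

```text
t 3.98 tcp [0.61   0.1498 0.2504] jaw yaw 0.002 toolx [ 0. -0. -1.] -> shift [ 0.4 -0.  -0.2] turn 0.002
hook_tail 0.65 [353. 154.] [0.6408 0.2    0.006 ]
hook_mouth 0.64 [311. 262.] [0.5984 0.0859 0.006 ]
bearing 0.96 [392. 140.] [0.6803 0.2138 0.    ]
pulley 0.74 [357.  99.] [0.6445 0.2518 0.    ]
cap 0.92 [308. 129.] [0.5964 0.2242 0.    ]
cap 0.89 [440. 308.] [0.7448 0.0289 0.    ]
0.61 [347.4, 212.9, 88.9, 172.1] 4958
0.36 [240.2, 441.8, 7.6, 8.9] 25
z pct [0.00743313 0.01110415 0.02017521]
spine 1135 [0.66971459 0.11779349] dir [0.06857091 0.99764625] len [-0.04377145  0.04162705] [-0.00690222  0.00649449]
```

View pics/w1.png

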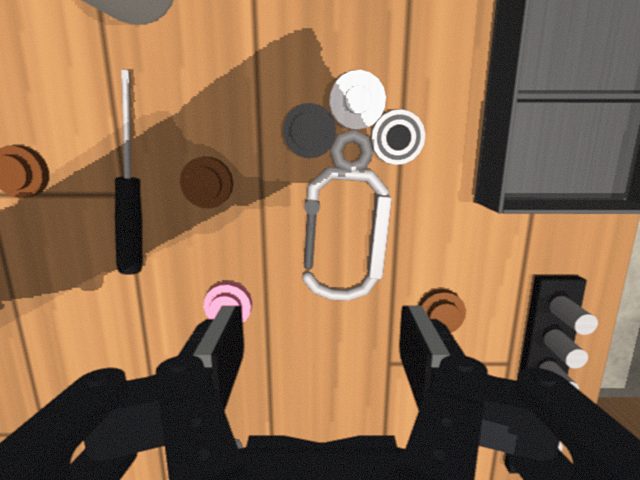

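Emit:
step_arm(
  targets=[
    [0.5, [60, 60, 33.5], 0.07],
    [0.5, [120, 60, 33.5], 0.07],
    [0.5, [180, 60, 33.5], 0.07],
    [0.5, [205, 60, 33.5], 0.07],
    [0.5, [205, 60, 33.5], 0.07],
  ],
)

```text
t: 4.95
tcp_pos: [0.6681, 0.1168, 0.0421]
tool_rot: [-1.37, 1.565, -3.008]
contact_force: [-0.2, 0.1, 0.9]
finger_gap: 0.498
```

```bash
python3 - <<'E'
from h import *
plan([.670,.1165,.004],-.0687)
p=cam('wrist'); save(p,'w2')
E
```

```text
t 4.95 tcp [0.6681 0.1168 0.0421] jaw yaw -0.067 toolx [-0.005 -0.001 -1.   ] -> shift [38.1  2.1  0.1] turn 0.002
```

View pics/w2.png

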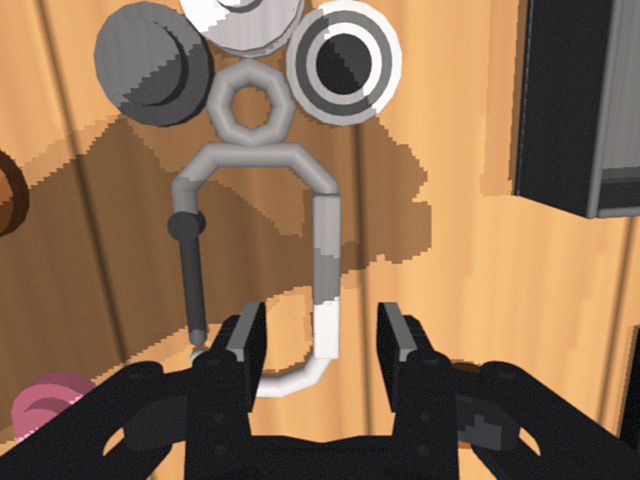

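Emit:
step_arm(
  targets=[
    [0.5, [15, 0, 0], 0],
    [0.5, [30, 0, 0], 0],
    [0.5, [40, 0, 0], 0],
    [0.5, [40, 0, 0], 0],
    [0.5, [40, 0, 0], 0],
  ],
)

```text
t: 5.62
tcp_pos: [0.6704, 0.1174, 0.0055]
tool_rot: [2.075, 1.57, 0.437]
contact_force: [0.1, -0.1, 0.1]
finger_gap: 0.5
```

Emit:
step_arm(
  targets=[
    [0.7, [0, 0, 0], 0],
    [0.78, [0, 0, 0], 0],
    [0.85, [0, 0, 0], 0],
    [1, [0, 0, 0], 0],
    [1, [0, 0, 0], 0],
    [1, [0, 0, 0], 0],
  ],
)

```text
t: 6.38
tcp_pos: [0.6701, 0.1173, 0.0051]
tool_rot: [-3.103, 1.571, 1.543]
contact_force: [0.5, -0.1, -1.0]
finger_gap: 0.001
```

```bash
python3 - <<'E'
from h import *
plan([.670,.1165,.004],-.0687)
p=cam('wrist'); save(p,'w3')
p=cam('side'); cv2.imwrite('pics/s3.png',cv2.cvtColor(cv2.resize(p['image'][200:400,140:400],None,fx=3,fy=3),cv2.COLOR_RGB2BGR)[:600,:780])
marks(p,['hook_mid','hook_tail','hook_mouth','bearing','pulley','cap'])
E
```

```text
t 6.38 tcp [0.6701 0.1173 0.0051] jaw yaw -0.067 toolx [ 0.  0. -1.] -> shift [ 1.1 -0.1  0.8] turn 0.002
hook_mid 0.88 [247. 291.] [0.6373 0.126  0.006 ]
hook_tail 0.72 [225. 325.] [0.6385 0.2068 0.006 ]
hook_mouth 0.94 [276. 283.] [0.5955 0.0875 0.006 ]
hook_mouth 0.15 [207. 416.] [0.5814 0.3666 0.006 ]
bearing 0.87 [201. 324.] [0.6822 0.2186 0.    ]
pulley 0.81 [210. 344.] [0.6457 0.2483 0.    ]
cap 0.96 [325. 282.] [ 0.5108  0.043  -0.    ]
cap 0.83 [404. 386.] [0.3046 0.1854 0.    ]
```

View pics/w3.png

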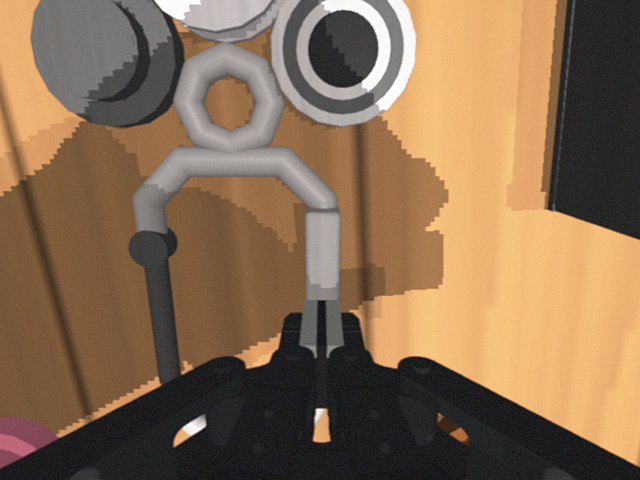

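View pics/s3.png

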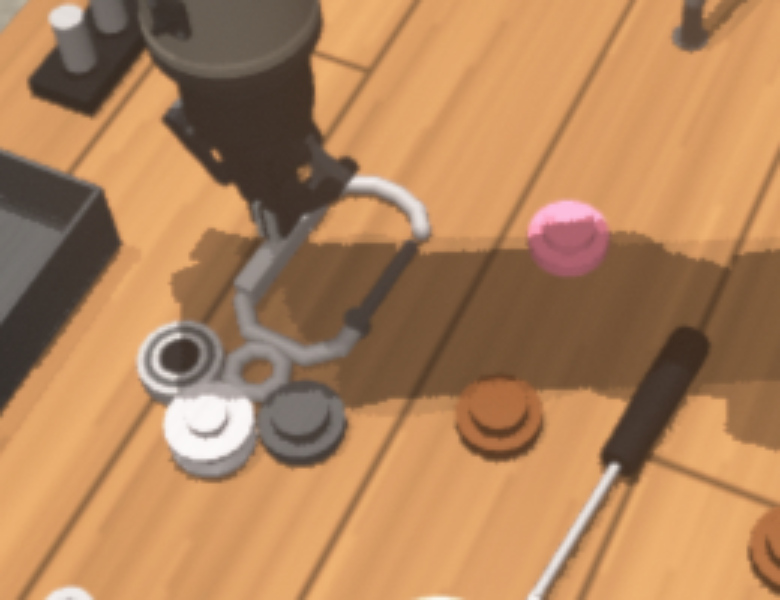

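```bash
python3 - <<'E'
from h import *
print(bot.observe()['finger_gap'],bot.observe()['contact_force'],bot.observe()['effort'])
p=cam('wrist'); d=p['depth']
for v in [260,290,300,310,320,330,340,350]:
    print(v,end=': ')
    for u in range(284,364,6):
        X=np.array([(u-p['cx'])/p['fx'],(v-p['cy'])/p['fy'],1])*d[v,u]; W=p['C'][:3,:3]@X+p['C'][:3,3]
        print('%d,%d,%d'%tuple(np.round((W-[.670,.1173,0])*1000)),end='  ')
    print()
E
```

```text
0.001170168874220744 [ 0.50820918 -0.00396418  0.63753637] [ 6.98295275e-05 -1.08737862e+02 -1.31395957e+01 -3.51705372e+01
  1.52505777e-02  1.72206681e-03  1.71522709e-05]
260: -16,18,0  -13,18,-1  -10,18,0  -8,18,0  -4,24,20  -2,24,20  1,24,20  3,23,20  6,23,19  8,23,19  11,16,-2  14,16,-1  5,73,170  19,16,0  
290: -17,4,0  -14,4,0  -12,3,-1  -9,3,-1  -5,11,19  -2,11,21  0,11,20  2,11,20  5,11,20  7,10,19  10,2,-1  13,2,-1  16,2,0  18,1,0  
300: -18,-1,-1  -15,-1,0  -12,-1,0  -9,-1,0  -4,12,31  -2,12,31  0,12,32  2,11,31  5,12,32  7,11,32  10,-3,-1  13,-4,-1  15,-3,1  18,-4,-1  
310: -18,-6,0  -16,-7,-2  -12,-6,0  -10,-6,0  -4,12,40  -2,12,40  0,11,39  2,12,40  4,11,40  6,12,41  10,-8,1  13,-8,0  15,-8,0  18,-9,0  
320: -13,8,40  -11,8,40  -9,8,39  -6,12,48  -4,12,48  5,73,170  0,12,48  2,11,48  4,11,47  6,12,48  8,7,40  10,7,40  13,7,40  18,-13,0  
330: -12,9,48  -10,9,48  -8,8,48  -6,11,54  -4,12,56  -2,11,54  0,12,55  2,11,55  4,12,55  6,12,55  8,7,47  10,7,48  12,7,48  18,-19,0  
340: -12,9,55  -10,8,54  -8,9,55  -5,12,62  -4,12,61  -2,12,61  0,12,61  2,11,61  4,11,61  6,12,62  8,7,55  10,7,54  11,7,54  13,7,55  
350: -10,13,69  -8,15,72  -6,15,71  -5,12,68  -3,13,70  -2,10,65  0,10,65  2,11,65  4,12,68  5,12,69  7,14,71  9,14,72  10,13,71  12,12,69
```

Emit:
step_arm(
  targets=[
    [1, [0, 0, 3], 0],
    [1, [0, 0, 6], 0],
    [1, [0, 0, 6], 0],
  ],
)

```text
t: 7.2
tcp_pos: [0.6698, 0.1107, 0.0051]
tool_rot: [-0.007, 1.571, -1.646]
contact_force: [-0.9, -1.0, 0.1]
finger_gap: 0.001
```

```bash
cat >> h.py <<'E'
def spine(c='wrist'):
    p=cam(c); m=eyes.outline_of(p,'hook')
    d=p['depth']; v,u=np.nonzero((d>0)&m[0]['mask'])
    X=np.c_[(u-p['cx'])/p['fx'],(v-p['cy'])/p['fy'],np.ones(len(u))]*d[v,u][:,None]
    W=X@p['C'][:3,:3].T+p['C'][:3,3]
    S=W[(W[:,2]>.016)&(W[:,2]<.026)]; c0=S[:,:2].mean(0); w,V=np.linalg.eigh(np.cov((S[:,:2]-c0).T)); e=V[:,1]*-np.sign(V[1,1])
    a=(S[:,:2]-c0)@e; b=(S[:,:2]-c0)@V[:,0]
    print(c,m[0]['p'],'spine n',len(S),'c',np.round(c0,4),'hx',np.round(e,3),'ends',np.round(c0+e*np.percentile(a,1),4),np.round(c0+e*np.percentile(a,99),4),'w',np.round(np.ptp(np.percentile(b,[2,98])),4)); return p
E
python3 - <<'E'
from h import *
plan([.670,.1165,.004],-.0687); print(bot.observe()['contact_force'])
p=spine(); marks(p,['hook_tail','bearing','pulley','cap'])
E
```

```text
t 7.2 tcp [0.6698 0.1107 0.0051] jaw yaw -0.068 toolx [-0. -0. -1.] -> shift [ 1.1 -0.2 -5.8] turn 0.001
[-0.88847157 -0.96694184  0.06837313]
wrist 0.56 spine n 3709 c [0.6717 0.1397] hx [-0.069 -0.998] ends [0.6731 0.1598] [0.6702 0.1179] w 0.0134
bearing 0.93 [340.  43.] [0.6839 0.215  0.    ]
pulley 0.22 [115.  40.] [0.5974 0.2222 0.    ]
cap 0.66 [477. 435.] [0.7441 0.0281 0.    ]
cap 0.62 [120.  40.] [0.5993 0.222  0.    ]
```

Emit:
step_arm(
  targets=[
    [0.5, [0, 0, 0], 0],
    [0.5, [0, 0, 0], 0],
    [0.5, [0, 0, 0], 0],
  ],
)

```text
t: 7.88
tcp_pos: [0.6697, 0.1112, 0.0051]
tool_rot: [2.588, 1.571, 0.95]
contact_force: [0.7, 0.3, -0.7]
finger_gap: 0.499
```

```bash
python3 - <<'E'
from h import *
s=bot.observe();print(s['tcp_pos'],s['contact_force'],s['finger_gap'])
p=spine(); d=p['depth']
v,u=np.nonzero(d>0)
W=np.c_[(u-p['cx'])/p['fx'],(v-p['cy'])/p['fy'],np.ones(len(u))]*d[v,u][:,None]@p['C'][:3,:3].T+p['C'][:3,3]
W=(W-[s['tcp_pos'][0],s['tcp_pos'][1],0])*1000
for lo,hi in [(-34,-18),(18,34)]:
    F=W[(W[:,0]>lo)&(W[:,0]<hi)&(abs(W[:,1])<14)&(W[:,2]>3)&(W[:,2]<60)]
    h,_=np.histogram(F[:,2],np.arange(0,61,4)); print(lo,len(F),h, F[F[:,2]<30][:5])
    G=F[F[:,2]<40]; print(np.round(G.min(0),1),np.round(G.max(0),1))
S=np.hypot(*(W[:,:2]).T)
T=W[(abs(W[:,0])<15)&(abs(W[:,1])<40)&(W[:,2]>16)&(W[:,2]<26)]; print('spine near',len(T),np.round(T.min(0)),np.round(T.max(0)))
E
```

```text
[0.66973785 0.11123859 0.00514817] [ 0.6822031   0.3374943  -0.74383829] 0.498913337035195
wrist 0.96 spine n 6709 c [0.6704 0.1202] hx [-0.067 -0.998] ends [0.6731 0.1596] [0.6673 0.0744] w 0.0134
-34 1972 [  0   0   0   0   0   0   0  55 150 238 258 286 296 341 348] [[-21.17401975   8.63059994  28.80503993]
 [-21.05337559   8.62534478  29.70977352]
 [-21.23624411   7.86268718  28.95670327]
 [-21.22377289   6.97873314  29.75901605]
 [-21.35277282   6.34535644  29.30430779]]
[-34.   -8.7  28.7] [-20.6  14.   40. ]
18 1960 [  0   0   0   0   0   0   0  62 141 240 253 280 309 325 350] [[21.44096585  5.93186722 29.20597897]
 [21.4181752   5.55587451 29.29705157]
 [21.46927221  4.88408881 28.77245797]
 [21.4885695   4.33621164 28.51211638]
 [21.3671542   4.35678532 29.42534419]]
[ 20.3 -11.6  28.4] [34.  10.8 40. ]
spine near 5857 [ -9. -39.  16.] [10. 40. 22.]
```

Emit:
step_arm(
  targets=[
    [0.5, [5, 0, -3], 0],
    [0.5, [11, 0, -3], 0],
    [0.5, [17, 0, -3], 0],
    [0.5, [17, 0, -3], 0],
  ],
)

```text
t: 8.48
tcp_pos: [0.6695, 0.1141, -0.0126]
tool_rot: [-1.36, 1.57, -2.998]
contact_force: [-0.3, -0.3, -0.6]
finger_gap: 0.498
```

```bash
python3 - <<'E'
from h import *
s=bot.observe();print(s['tcp_pos'],s['contact_force'],s['finger_gap'])
p=cam('wrist'); d=p['depth']
v,u=np.nonzero(d>0)
W=np.c_[(u-p['cx'])/p['fx'],(v-p['cy'])/p['fy'],np.ones(len(u))]*d[v,u][:,None]@p['C'][:3,:3].T+p['C'][:3,3]
W=(W-[s['tcp_pos'][0],s['tcp_pos'][1],0])*1000
for lo,hi in [(-34,-18),(18,34)]:
    F=W[(W[:,0]>lo)&(W[:,0]<hi)&(abs(W[:,1])<14)&(W[:,2]>3)&(W[:,2]<60)]
    h,_=np.histogram(F[:,2],np.arange(0,61,4)); print(lo,h,np.round(F[:,2].min(),1))
E
```

```text
[ 0.66951597  0.11411661 -0.0126126 ] [-0.30173412 -0.28563571 -0.63753879] 0.49768858557306134
-34 [  0   0  12  96 202 237 273 291 319 340 330 350 556  43  16] 10.6
18 [  0   0  13  96 199 249 261 285 323 331 331 357 593 233 419] 10.6
```

Emit:
step_arm(
  targets=[
    [0.7, [0, 0, 0], 0],
    [0.78, [0, 0, 0], 0],
    [0.85, [0, 0, 0], 0],
    [1, [0, 0, 0], 0],
    [1, [0, 0, 0], 0],
    [1, [0, 0, 0], 0],
  ],
)

```text
t: 9.28
tcp_pos: [0.6702, 0.1142, -0.0114]
tool_rot: [1.629, 1.57, -0.009]
contact_force: [-0.8, -1.4, 4.9]
finger_gap: 0.139
```

Emit:
step_arm(
  targets=[
    [1, [-1, 0, 2], 0],
    [1, [-1, 0, 5], 0],
    [1, [-1, 0, 9], 0],
    [1, [-1, 0, 14], 0],
    [1, [-1, 0, 20], 0],
    [1, [-1, 0, 26], 0],
    [1, [-1, 0, 32], 0],
    [1, [-1, 0, 38], 0],
    [1, [-1, 0, 40], 0],
    [1, [-1, 0, 40], 0],
  ],
)

```text
t: 10.52
tcp_pos: [0.6674, 0.0739, -0.0108]
tool_rot: [0.494, 1.57, -1.144]
contact_force: [0.5, -1.3, -5.6]
finger_gap: 0.143
```

```bash
python3 - <<'E'
from h import *
s=bot.observe();print(s['tcp_pos'],s['contact_force'],s['wrist_torque'],s['finger_gap'])
p=spine(); marks(p,['hook_tail','bearing','pulley','cap']); save(p,'w4')
p=spine('side'); marks(p,['hook_mid','hook_tail','hook_mouth','bearing','pulley','cap','leg_left','leg_right'])
E
```

```text
[ 0.66735469  0.0739176  -0.0108352 ] [ 0.49994127 -1.34076512 -5.56893836] [-0.27472428 -0.16553032  0.06645167] 0.14290070737241742
wrist 0.79 spine n 7708 c [0.6674 0.0806] hx [-0.066 -0.998] ends [0.6699 0.1195] [0.6643 0.0341] w 0.013
hook_tail 0.31 [154. 380.] [0.5938 0.0494 0.006 ]
cap 0.75 [500. 394.] [0.7445 0.0276 0.    ]
side 0.71 spine n 127 c [0.6676 0.1014] hx [-0.2  -0.98] ends [0.6716 0.1208] [0.6633 0.0802] w 0.0175
hook_tail 0.72 [238. 309.] [0.6328 0.1674 0.006 ]
hook_tail 0.26 [258. 275.] [0.6353 0.0834 0.006 ]
hook_mouth 0.63 [286. 270.] [0.5919 0.0503 0.006 ]
hook_mouth 0.56 [258. 275.] [0.6354 0.0839 0.006 ]
bearing 0.93 [202. 324.] [0.6804 0.2181 0.    ]
pulley 0.74 [211. 344.] [0.6438 0.2473 0.    ]
pulley 0.28 [423. 165.] [ 0.4362 -0.3453  0.    ]
cap 0.84 [405. 381.] [0.3061 0.1773 0.    ]
cap 0.79 [326. 284.] [0.5085 0.0453 0.    ]
leg_left 0.58 [370. 211.] [ 0.4944 -0.1593  0.006 ]
leg_right 0.91 [393. 186.] [ 0.4747 -0.247   0.006 ]
```

View pics/w4.png

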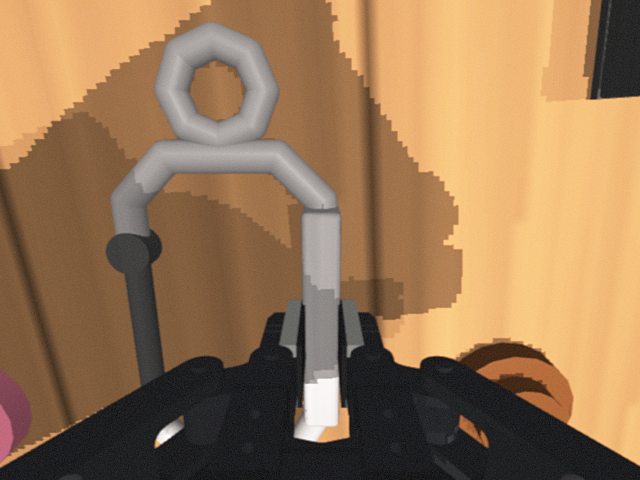

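```bash
python3 - <<'E'
from h import *
for c in ['top','side']:
    p=cam(c); m=eyes.outline_of(p,'staple'); print(c,m[0]['p'],m[0]['box'],m[0]['mask'].sum())
    d=p['depth']; v,u=np.nonzero((d>0)&m[0]['mask'])
    W=np.c_[(u-p['cx'])/p['fx'],(v-p['cy'])/p['fy'],np.ones(len(u))]*d[v,u][:,None]@p['C'][:3,:3].T+p['C'][:3,3]
    S=W[(W[:,2]>.042)&(W[:,2]<.06)]; c0=S[:,:2].mean(0); w,V=np.linalg.eigh(np.cov((S[:,:2]-c0).T)); e=V[:,1]*-np.sign(V[1,1])
    a=(S[:,:2]-c0)@e; print(len(S),c0,e,S[:,2].max(),a.min(),a.max()); mid=c0+e*(a.min()+a.max())/2
    print('legL',mid-.045*e,'legR',mid+.045*e)
E
```

```text
top 0.6 [278.0, 217.0, 27.3, 6.2] 115<stdin>:6: RuntimeWarning: Mean of empty slice.
  ret = um.true_divide(
  avg = a.mean(axis, **keepdims_kw)
<stdin>:6: RuntimeWarning: Degrees of freedom <= 0 for slice
  c *= np.true_divide(1, fact)
  c *= np.true_divide(1, fact)
Traceback (most recent call last):
ValueError: zero-size array to reduction operation maximum which has no identity
```

Network mistook the gate for the staple; I'll select by location and height from depth instead.

```bash
python3 - <<'E'
from h import *
for c in ['top','side']:
    p=cam(c); d=p['depth']; v,u=np.nonzero(d>0)
    W=np.c_[(u-p['cx'])/p['fx'],(v-p['cy'])/p['fy'],np.ones(len(u))]*d[v,u][:,None]@p['C'][:3,:3].T+p['C'][:3,3]
    B=(abs(W[:,0]-.488)<.06)&(abs(W[:,1]+.205)<.08)
    S=W[B&(W[:,2]>.044)&(W[:,2]<.06)]; c0=S[:,:2].mean(0); w,V=np.linalg.eigh(np.cov((S[:,:2]-c0).T)); e=V[:,1]*-np.sign(V[1,1])
    a=(S[:,:2]-c0)@e; b=(S[:,:2]-c0)@V[:,0]; print(c,len(S),c0,e,S[:,2].max(),a.min(),a.max(),np.ptp(b)); mid=c0+e*(a.min()+a.max())/2
    print('legL',mid-.045*e,'legR',mid+.045*e)
    L=W[B&(W[:,2]>.01)&(W[:,2]<.03)]
    for n,Q in (('L',L[L[:,1]>-.205]),('R',L[L[:,1]<-.205])): print(n,len(Q),Q.mean(0) if len(Q) else '')
    print('cam at',p['C'][:3,3])
plan([0,0,0])
E
```

```text
<stdin>:6: RuntimeWarning: Mean of empty slice.
  ret = um.true_divide(
  avg = a.mean(axis, **keepdims_kw)
<stdin>:6: RuntimeWarning: Degrees of freedom <= 0 for slice
  c *= np.true_divide(1, fact)
  c *= np.true_divide(1, fact)
Traceback (most recent call last):
ValueError: zero-size array to reduction operation maximum which has no identity
```

```bash
cat > st.py <<'E'
from h import *
def staple(c):
    p=cam(c); d=p['depth']; v,u=np.nonzero(d>0)
    W=np.c_[(u-p['cx'])/p['fx'],(v-p['cy'])/p['fy'],np.ones(len(u))]*d[v,u][:,None]@p['C'][:3,:3].T+p['C'][:3,3]
    B=(abs(W[:,0]-.488)<.06)&(abs(W[:,1]+.205)<.08)
    print(c,B.sum(),np.percentile(W[B,2],[1,50,95,99]) if B.any() else '')
    S=W[B&(W[:,2]>.043)&(W[:,2]<.06)]
    if len(S)<10: return
    c0=S[:,:2].mean(0); w,V=np.linalg.eigh(np.cov((S[:,:2]-c0).T)); e=V[:,1]*-np.sign(V[1,1])
    a=(S[:,:2]-c0)@e; b=(S[:,:2]-c0)@V[:,0]; print(len(S),c0,e,S[:,2].max(),a.min(),a.max(),np.ptp(b)); mid=c0+e*(a.min()+a.max())/2
    print('legL',mid-.045*e,'legR',mid+.045*e)
    L=W[B&(W[:,2]>.01)&(W[:,2]<.03)]
    for n,Q in (('L',L[L[:,1]>-.205]),('R',L[L[:,1]<-.205])): print(n,len(Q),Q.mean(0) if len(Q) else '')
E
python3 - <<'E'
from st import *
staple('top'); staple('side'); plan([0,0,0])
E
```

```text
top 20 [0.70437103 0.71566179 0.71802197 0.71861591]
side 3018 [-0.00499984 -0.00082878  0.04739319  0.0512668 ]
219 [ 0.48488247 -0.20046107] [-0.26313376 -0.96475936] 0.053299247783945236 -0.04407803794588273 0.04836659576318113 0.016160081264410306
legL [ 0.49615926 -0.15911561] legR [ 0.47247722 -0.24594395]
L 45 [ 0.49576705 -0.15613668  0.02035768]
R 33 [ 0.47223087 -0.24336794  0.01876559]
t 11.57 tcp [ 0.6673  0.0744 -0.0109] jaw yaw -0.067 toolx [ 0.  0. -1.] -> shift [ -10.9 -660.8  118.9] turn None
```

Emit:
step_arm(
  targets=[
    [1, [0.5, 0, 6], 0],
    [1, [0.5, 0, 16], 0],
    [1, [0.5, 0, 30], 0],
    [1, [0.5, 0, 48], 0],
    [1, [0.5, 0, 68], 0],
    [1, [0.5, 0, 88], 0],
    [1, [0.5, 0, 108], 0],
    [1, [0.5, 0, 128], 0],
    [1, [0.5, 0, 148], 0],
    [1, [0.5, 0, 168], 0],
    [1, [0.5, 0, 186], 0],
    [1, [0.5, 0, 200], 0],
    [1, [0.5, 0, 211], 0],
    [1, [0.5, 0, 217], 0],
    [1, [0.5, 0, 217], 0],
  ],
)

```text
t: 13.45
tcp_pos: [0.6528, -0.1429, -0.0113]
tool_rot: [0.366, 1.57, -1.272]
contact_force: [0.5, -0.3, -4.0]
finger_gap: 0.141
```

```bash
python3 - <<'E'
from st import *
s=bot.observe();print(s['tcp_pos'],s['contact_force'],s['wrist_torque'],s['finger_gap'])
spine(); staple('top'); staple('side'); plan([0,0,0])
E
```

```text
[ 0.65276538 -0.14287496 -0.01133419] [ 0.47859332 -0.32142002 -4.01779222] [-0.40762675 -0.21944208  0.05983499] 0.14066236730248693
wrist 0.75 spine n 7623 c [ 0.6528 -0.1361] hx [-0.067 -0.998] ends [ 0.6554 -0.0974] [ 0.6497 -0.1824] w 0.013
top 8297 [-0.00472332  0.54252951  0.64247003  0.6587867 ]
240 [ 0.48682904 -0.20271348] [-0.25912119 -0.96584482] 0.0579568070981622 -0.044816254097180847 0.046408153931283405 0.014890910382104855
legL [ 0.49828324 -0.16001923] legR [ 0.47496234 -0.24694526]
L 12 [ 0.49463292 -0.15647113  0.01931737]
R 10 [ 0.47136367 -0.24378165  0.02065817]
side 3911 [-4.90692351e-03 -7.96878908e-06  4.72381952e-01  4.81456358e-01]
218 [ 0.48521668 -0.19954022] [-0.25731091 -0.96632867] 0.05390916538636914 -0.04220476840212305 0.049567076692114076 0.014692907788113694
legL [ 0.49584847 -0.15961263] legR [ 0.47269049 -0.24658221]
L 42 [ 0.4960094  -0.15640485  0.01979226]
R 38 [ 0.47233765 -0.24285482  0.01938256]
t 13.65 tcp [ 0.6528 -0.1423 -0.0113] jaw yaw -0.067 toolx [ 0. -0. -1.] -> shift [ -11.4 -660.8  -98.5] turn None
```

Emit:
step_arm(
  targets=[
    [1, [0, -5, 0], 0],
    [1, [0, -14, 0], 0],
    [1, [0, -26, 0], 0],
    [1, [0, -38, 0], 0],
    [1, [0, -48, 0], 0],
    [1, [0, -55, 0], 0],
    [1, [0, -60, 0], 0],
    [1, [0, -62, 0], 0],
    [1, [0, -62, 0], 0],
  ],
)

```text
t: 14.78
tcp_pos: [0.5907, -0.138, -0.0114]
tool_rot: [-1.505, 1.57, 3.141]
contact_force: [-0.4, -0.1, -0.6]
finger_gap: 0.142
```

Emit:
step_arm(
  targets=[
    [1, [0, -3, 0], 0],
    [1, [0, -6, 0], 0],
    [1, [0, -9, 0], 0],
    [1, [0, -12, 0], 0],
    [1, [0, -15, 0], 0],
    [1, [0, -18, 0], 0],
    [1, [0, -21, 0], 0],
  ],
)

```text
t: 15.65
tcp_pos: [0.5709, -0.1364, -0.011]
tool_rot: [1.74, 1.569, 0.103]
contact_force: [7.2, -0.8, -4.1]
finger_gap: 0.141
```

```bash
python3 - <<'E'
from h import *
s=bot.observe();print(s['tcp_pos'],s['contact_force'],s['wrist_torque'],s['finger_gap'])
spine()
p=cam('top'); cv2.imwrite('pics/t5.png',cv2.cvtColor(cv2.resize(p['image'][170:320,280:480],None,fx=4,fy=4),cv2.COLOR_RGB2BGR))
E
```

```text
[ 0.57088627 -0.13640749 -0.01098224] [ 7.16390288 -0.77164591 -4.08193953] [-0.08824529 -1.6487252   0.09197314] 0.14090103334379608
wrist 0.87 spine n 7699 c [ 0.5709 -0.1295] hx [-0.065 -0.998] ends [ 0.5734 -0.0908] [ 0.5679 -0.176 ] w 0.013
```

View pics/t5.png

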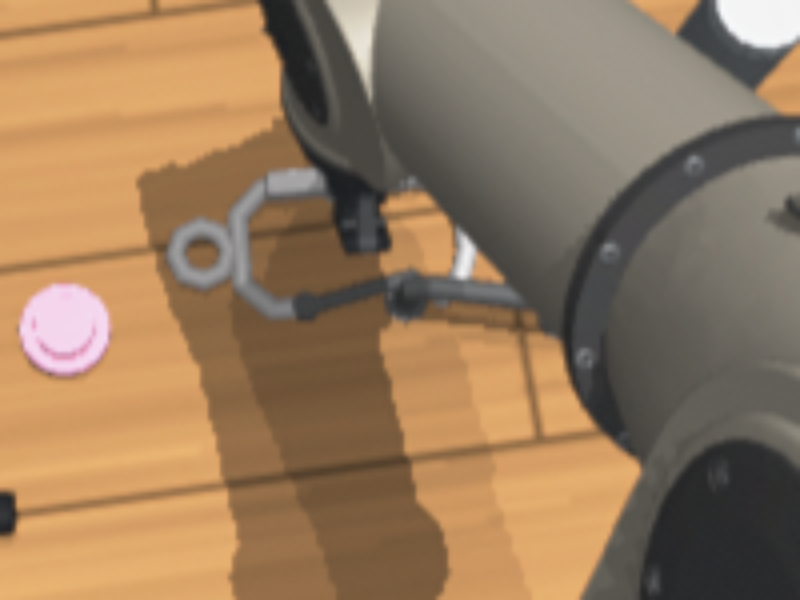

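Emit:
step_arm(
  targets=[
    [1, [0, -3, 0], 0],
    [1, [0, -6, 0], 0],
    [1, [0, -9, 0], 0],
    [1, [0, -12, 0], 0],
    [1, [0, -15, 0], 0],
    [1, [0, -18, 0], 0],
    [1, [0, -21, 0], 0],
    [1, [0, -24, 0], 0],
    [1, [0, -27, 0], 0],
    [1, [0, -30, 0], 0],
  ],
)

```text
t: 17.05
tcp_pos: [0.5419, -0.1345, -0.0107]
tool_rot: [1.667, 1.567, 0.029]
contact_force: [10.9, -1.2, -4.5]
finger_gap: 0.141
```

Emit:
step_arm(
  targets=[
    [1, [0, -3, 0], 0],
    [1, [0, -6, 0], 0],
    [1, [0, -9, 0], 0],
    [1, [0, -9, 0], 0],
  ],
)

```text
t: 17.55
tcp_pos: [0.5315, -0.1327, -0.0111]
tool_rot: [2.416, 1.569, 0.779]
contact_force: [2.7, 6.9, -3.9]
finger_gap: 0.14
```

```bash
python3 - <<'E'
from h import *
s=bot.observe();print(s['tcp_pos'],s['contact_force'],s['wrist_torque'],s['finger_gap'])
spine()
p=cam('top'); cv2.imwrite('pics/t6.png',cv2.cvtColor(cv2.resize(p['image'][170:320,280:480],None,fx=4,fy=4),cv2.COLOR_RGB2BGR))
E
```

```text
[ 0.53149724 -0.13271417 -0.0111103 ] [ 2.72490882  6.86935693 -3.88858192] [ 1.66976709 -0.72770548 -0.1635402 ] 0.14030226431167744
wrist 0.42 spine n 7527 c [ 0.5316 -0.1256] hx [-0.07  -0.998] ends [ 0.5343 -0.0872] [ 0.5283 -0.1722] w 0.0127
```

View pics/t6.png

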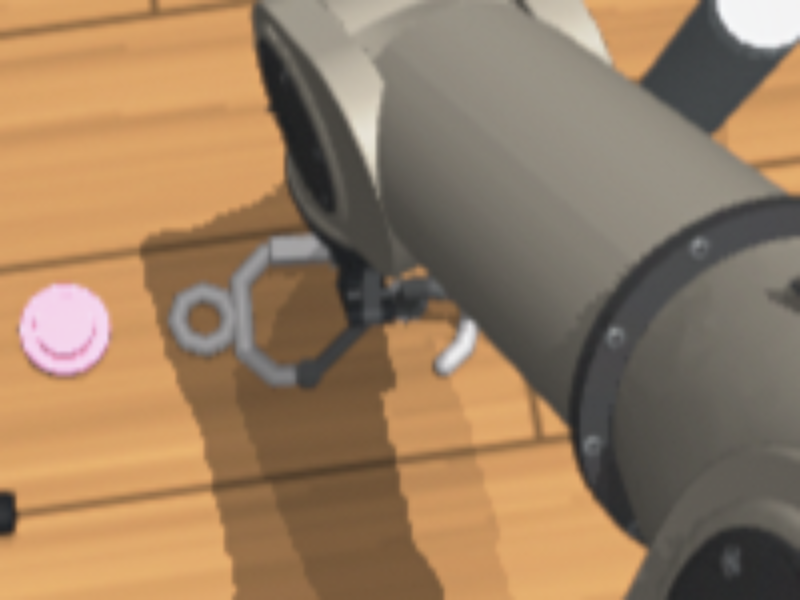

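Emit:
step_arm(
  targets=[
    [1, [0, -2, 0], 0],
    [1, [0, -4, 0], 0],
    [1, [0, -5, -1], 0],
    [1, [0, -5, -3], 0],
    [1, [0, -5, -5], 0],
    [1, [0, -5, -7], 0],
    [1, [0, -5, -9], 0],
    [1, [0, -5, -9], 0],
    [1, [0, -5, -9], 0],
  ],
)

```text
t: 18.82
tcp_pos: [0.5265, -0.1243, -0.0114]
tool_rot: [-2.711, 1.57, 1.935]
contact_force: [-0.2, -0.0, -2.5]
finger_gap: 0.141
```

```bash
python3 - <<'E'
from h import *
s=bot.observe();print(s['tcp_pos'],s['contact_force'],s['wrist_torque'],s['finger_gap'])
spine()
p=cam('top'); cv2.imwrite('pics/t7.png',cv2.cvtColor(cv2.resize(p['image'][170:320,280:480],None,fx=4,fy=4),cv2.COLOR_RGB2BGR))
E
```

```text
[ 0.52651545 -0.12431783 -0.01141202] [-0.17257345 -0.01485986 -2.54165874] [0.1202824  0.22328375 0.13776472] 0.14131979688244803
wrist 0.68 spine n 7602 c [ 0.5266 -0.1174] hx [-0.061 -0.998] ends [ 0.5289 -0.0787] [ 0.5237 -0.1639] w 0.0129
```

View pics/t7.png

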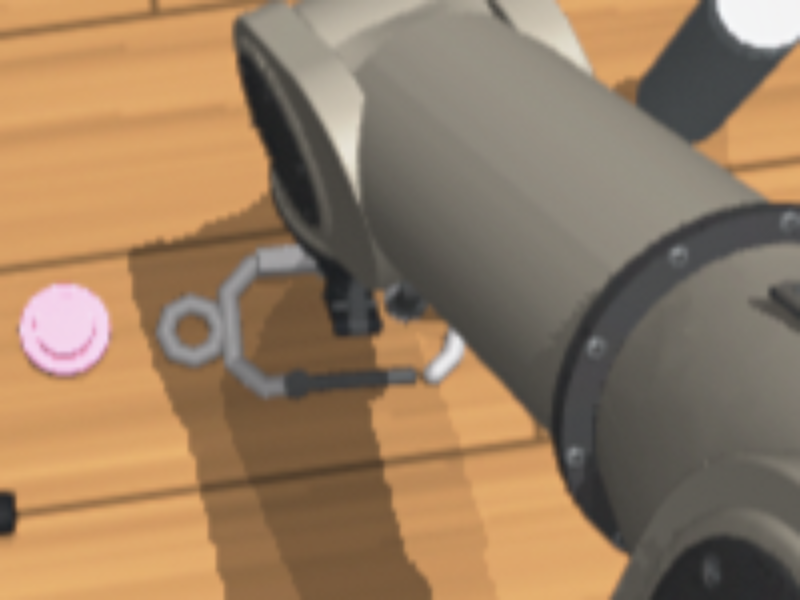

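Emit:
step_arm(
  targets=[
    [0.8, [0.5, 0, 0], 0],
    [0.7, [0.5, 0, 0], 0],
    [0.6, [0, 0, 0], 0],
    [0.6, [0, 0, 0], 0],
    [0.6, [-4, 0, 0], 0],
    [0.6, [-10, 0, 0], 0],
    [0.6, [-20, 0, 0], 0],
    [0.6, [-40, 0, 0], 0],
    [0.6, [-70, 0, 0], 0],
    [0.6, [-110, 0, 0], 0],
    [0.6, [-160, 0, 0], 0],
    [0.6, [-220, 0, -30], 0],
    [0.6, [-240, 0, -60], 0],
    [0.6, [-240, 0, -60], 0],
  ],
)

```text
t: 20.72
tcp_pos: [0.5317, -0.0622, 0.2322]
tool_rot: [1.492, 1.566, -0.142]
contact_force: [-0.4, 0.1, -0.5]
finger_gap: 0.399
```

```bash
python3 - <<'E'
from st import *
s=bot.observe();print(s['t'],s['tcp_pos'],s['contact_force'])
p=spine(); save(p,'w8'); marks(p,['hook_mid','hook_tail','leg_left','leg_right'])
staple('wrist'); p=spine('side'); marks(p,['hook_mid','hook_tail','bearing','pulley','cap','leg_left'])
E
```

```text
20.725 [ 0.53165542 -0.06221744  0.23216181] [-0.38254707  0.08043062 -0.49974517]
wrist 0.67 spine n 1126 c [ 0.5267 -0.121 ] hx [-0.069 -0.998] ends [ 0.5296 -0.079 ] [ 0.5237 -0.1643] w 0.0132
hook_tail 0.63 [281. 184.] [ 0.4945 -0.0375  0.006 ]
leg_left 0.79 [296. 302.] [ 0.499  -0.1628  0.006 ]
wrist 11028 [-0.00184581  0.00019397  0.05046578  0.05216111]
1123 [ 0.4865793 -0.2000688] [-0.25740009 -0.96630492] 0.05401074016752083 -0.04250239823236707 0.05117929846508538 0.014077507677660986
legL [ 0.49704558 -0.16077734] legR [ 0.47387957 -0.24774479]
L 1053 [ 0.50692308 -0.15560878  0.0162781 ]
R 0 
side 0.85 spine n 209 c [ 0.5257 -0.1203] hx [-0.07  -0.998] ends [ 0.5286 -0.0783] [ 0.5226 -0.1647] w 0.0136
hook_mid 0.65 [362. 227.] [ 0.4949 -0.1112  0.006 ]
hook_tail 0.62 [345. 256.] [ 0.4975 -0.0261  0.006 ]
bearing 0.83 [201. 324.] [0.6818 0.2196 0.    ]
bearing 0.63 [239. 339.] [ 0.6028  0.2192 -0.    ]
pulley 0.61 [211. 345.] [0.6427 0.2492 0.    ]
cap 0.78 [222. 240.] [0.7445 0.0316 0.    ]
cap 0.76 [324. 281.] [0.5138 0.0415 0.    ]
leg_left 0.71 [370. 209.] [ 0.4986 -0.1643  0.006 ]
```

View pics/w8.png

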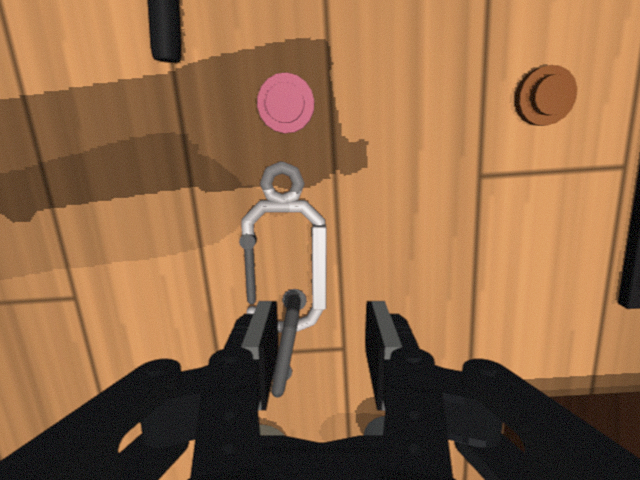

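```bash
python3 -c "
from cell import bot
print(bot.hand_in(), bot.observe()['t'])"
```

```text
the job is handed in; nothing more can be done
the job is handed in; nothing more can be done
```

The hook is on the staple. Its left leg stands inside the loop, the gate has sprung shut behind it, and I handed the job in at about 20.8 s.

**What I did:** I gripped the hook by its spine and slid it 40 mm along its own +x, away from the round parts. I then carried it to the staple and pressed the gate against the left leg. The gate opened at 7 to 11 N at the wrist. I eased the hook back 9 mm so the gate's end slipped past the leg, then opened the jaws and lifted clear.

**What the last checks showed:**
- **Leg in the loop:** the leg lies at about x = 41, y = 9 mm in the hook's axes, well inside the allowed window.
- **Gate and hook:** the last wrist picture shows the gate shut and the hook flat on the bench.
- **Round parts:** the bearing and pulley were measured within about 5 mm of their first positions, which is within the networks' scatter. The cap's last detections were only its look-alikes, so I did not measure it again. The tail is now more than 0.2 m away from all three.

**What failed or disagreed:**
- **First grip missed:** the real fingertips sit about 17 mm higher than the reported TCP, so the jaws shut just above the spine and touched nothing. I measured this from the wrist depth image, went 17 mm lower and gripped it.
- **Networks confused:** they once took the gate for the staple and several times the look-alikes for the cap. I located the spine and staple from depth instead.
- **Not quite flat throughout:** the wrist carried part of the hook's weight during the slide, so it may have been lifted by up to about 1 mm.

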